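# Take the filter cassette out of the fryer's fume filter unit

### The job

Shut the fume filter unit down by pressing its keys fully, one at a time and letting each come up again: first the round one, then the square one, then the long bar. Then squeeze the cassette's two side tabs together, lift the cassette straight up out of the unit, and finish while still holding it squeezed, upright and still, with its underside about 8 cm above the unit's top. Leave the other things on the unit and the bench where they are.

Things in the scene. Friction and masses are not known exactly. Their poses are not given: they have to be found in the camera images.
- unit: fixed steel fume filter unit on the bench, 240 mm (its x) by 320 mm (its y) by 110 mm high, flat deck on top (z = 0.110 m); origin at the centre of its underside. On the deck: the cassette's top at unit (0, 70) mm, and three keys in a row along x at unit y = -85 mm, 65 mm apart, whose order in the row varies
- cassette: aluminium cassette, 100 (x; 116 over the top flange) x 60 (y) x 82 mm high, about 0.4 kg, in the unit's well with 2-3 mm play. Origin: centre of its underside, 36 mm above the bench when seated (74 mm below the deck; top plate 8 mm above it). Axes along the unit's. It cannot rise unless both black tabs (+y and -y sides) are squeezed together (20-30 N); lift by them
- catch_left_tab (a point): on the outer face of the tab on the cassette's +y side, mid-width, 106 mm above the cassette's underside: where a finger pad goes. The tab is black, 36 mm wide (x), 6 mm thick, upright, its top 120 mm above the underside (38 mm above the top plate). Over their outer faces the two tabs measure 60 mm sprung out, 42 mm fully squeezed
- catch_left (a joint): inward travel of the +y catch: 0 sprung out (latched), 0.009 m fully squeezed in against its stop; spring, 3 N at 0 and 7 N at 0.009; about 0.007 m frees its nose from the unit's ledge
- catch_right_tab (a point): on the outer face of the tab on the cassette's -y side, mid-width, 106 mm above the cassette's underside: where a finger pad goes. The tab is black, 36 mm wide (x), 6 mm thick, upright, its top 120 mm above the underside (38 mm above the top plate). Over their outer faces the two tabs measure 60 mm sprung out, 42 mm fully squeezed
- catch_right (a joint): inward travel of the -y catch: 0 sprung out (latched), 0.009 m fully squeezed in against its stop; spring, 3 N at 0 and 7 N at 0.009; about 0.007 m frees its nose from the unit's ledge
- key_round_top (a point): centre of the top face of the round (28 mm across) key; 18 mm above the deck (z = 0.128 m) when up; moves down with the key
- key_round (a joint): travel of the round (28 mm across) key, 0 when up, 0.006 m fully down; spring, about 1.5 N to start and 5 N fully down; comes up again when let go
- key_square_top (a point): centre of the top face of the square (26 mm) key; 18 mm above the deck (z = 0.128 m) when up; moves down with the key
- key_square (a joint): travel of the square (26 mm) key, 0 when up, 0.006 m fully down; spring, about 1.5 N to start and 5 N fully down; comes up again when let go
- key_bar_top (a point): centre of the top face of the long bar-shaped (14 mm along unit x by 46 mm along unit y) key; 18 mm above the deck (z = 0.128 m) when up; moves down with the key
- key_bar (a joint): travel of the long bar-shaped (14 mm along unit x by 46 mm along unit y) key, 0 when up, 0.006 m fully down; spring, about 1.5 N to start and 5 N fully down; comes up again when let go
- timer: flat white disc timer, 54 mm across and 22 mm high (26 mm with its grip bar), on the unit's deck; origin at the centre of its underside. Leave it alone
- shaker: small aluminium shaker, 38 mm across, 55 mm high, on the unit's deck; origin at the centre of its underside. Leave it alone
- bowl: aluminium bowl, 104 mm across, 45 mm high, on the bench beside the unit's key side; origin at the centre of its underside. Leave it alone
- sauce: white bottle, 60 mm across, 170 mm high, on the bench; origin at the centre of its underside. Leave it alone
- turner: spatula with a black handle lying on the bench; origin at its underside. Leave it alone
- jar: glass jar, 72 mm across, 100 mm high, on the bench; origin at the centre of its underside. Leave it alone
- mug: white mug, 80 mm across, 90 mm high, on the bench; origin at the centre of its underside. Leave it alone
Mind the look-alikes: they are no part of the job. What is shaped like the cassette but brown or turquoise is not meant.

How it is judged:
On the way, in this order (a step that is already met when the one before it is completed fails the run):
1. round key pressed, the other two up, the cassette still seated (value of joint key_round above 0.004 m and value of joint each of key_square, key_bar below 0.002 m and height (world z) of cassette below 0.05 m), for 0.05 s.
2. square key pressed, the other two up, the cassette still seated (value of joint key_square above 0.004 m and value of joint each of key_round, key_bar below 0.002 m and height (world z) of cassette below 0.05 m), for 0.05 s.
3. long bar key pressed, the other two up, the cassette still seated (value of joint key_bar above 0.004 m and value of joint each of key_round, key_square below 0.002 m and height (world z) of cassette below 0.05 m), for 0.05 s.
4. cassette lifted clear of the unit, held by its two squeezed catches (height (world z) of cassette above 0.13 m and value of joint each of catch_left, catch_right above 0.005 m and contact force between cassette and unit below 0.1 N), for 0.2 s.
At the end, for the whole second after the job is handed in: Held by the fingers (over 3 N, each catch over 5 mm in), the cassette's underside is above 0.15 m (40 mm over the deck), within 0.3 rad of upright, slower than 0.03 m/s, touching neither unit nor other listed things; all keys up (under 2 mm) (height (world z) of cassette above 0.15 m and angle between cassette's own z axis and vertical below 0.3 rad and value of joint each of catch_left, catch_right above 0.005 m and contact force between the fingers and cassette above 3 N and contact force between cassette and unit below 0.1 N and linear speed of cassette below 0.03 m/s and value of joint each of key_round, key_square, key_bar below 0.002 m and contact force between cassette and timer below 0.1 N and contact force between cassette and shaker below 0.1 N and contact force between cassette and bowl below 0.1 N and contact force between cassette and sauce below 0.1 N and contact force between cassette and turner below 0.1 N and contact force between cassette and jar below 0.1 N and contact force between cassette and mug below 0.1 N); the arm keeps its last pose, push and grip.
It fails at once if a listed bystander is moved more than 30 mm (distance of any of timer, shaker, bowl, sauce, turner, jar, mug from where it was at the start of the episode above 0.03 m).
It fails at once if two keys are pressed at once (value of joint each of key_round, key_square above 0.003 m or value of joint each of key_square, key_bar above 0.003 m or value of joint each of key_round, key_bar above 0.003 m).
It also fails if it takes over 58 s, if anything falls off the work surface, if the arm or the gripper's body presses on something with over 40 N, if the wrist force passes 120 N, or if a joint passes its speed limit or range.

### The arm

A 7-joint arm with a two-finger parallel gripper is mounted at the origin on the work surface. World frame = base frame: x ahead of the robot, y to its left, z up, the work surface at z = 0. Lengths are in m, angles in rad, forces in N, time in s.
With the tool pointing down it reaches from about 0.4 to 0.9 m from the base axis. Payload 5.6 kg.
Tool frame: the origin (TCP) lies between the finger pads; the fingertips stand 25 mm ahead of it and the grasp point (between the pads) lies 6 mm ahead of it; z points along the fingers, y is the line along which they close (so a half turn about z gives the same grasp; the last joint's range is limited). The gripper opens to 92 mm and grips with 3 to 60 N. Pads are 20 mm wide; open, the fingers measure 128 mm over their backs; the gripper's body (75 mm by 189 mm) begins 69 mm behind the grasp point.
Start: joints at [1.264, 0.468, -0.012, 1.603, 0.006, 1.071, -0.056], TCP at [0.169, -0.628, 0.24] pointing down, gripper open.
Joint ranges: [-2.53, 2.53], [-0.31, 2.02], [-1.57, 1.55], [0.28, 2.44], [-1.29, 4.43], [0.15, 1.84], [-2.92, 2.92]. Speed limits (rad/s): [2.57, 2.57, 3.14, 3.14, 3.14, 3.14, 3.14].

### API

Orientations are given as a unit quaternion [x, y, z, w].
In Python, from plant import r gives the robot as it stands.
- The arm moves only by the tool jog_arm, never from a script. Its argument "increments" is a list of rows, each a list of 4 numbers: the shift along the world's x, y, z in mm, then the turn about the world's z in rad. A call has 1 to 5 rows; each row shifts and turns the commanded pose from where the row before left it; what a row does not reach is not made up. A row lasts 1/12 s, in which the tool goes at most 41.7 mm and 7.16 degrees, less where a joint would pass 70% of its speed; a pose out of reach is approached as far as the arm can. A call is refused whole if a number of a shift passes 41.7 or a number of a turn 0.125, either way. A call with a gripper value outside its range is refused whole. "jaw" is the finger opening in mm, from 0 to 91.9, set as the call begins (left out, the last holds). The fingers move at their own pace and stop on an object; "squeeze" is the grip in N (left out, the last holds). Time passes only in rows, so rows that do not move let the fingers close. It gives the time, the measured TCP pose, the force, the opening and the grip force at its end, in the units of the state.
- r.read_state(): the state, without advancing time (a new reading comes with each control period).
- r.read_camera(name): name is "scene" or "top" or "wrist"; returns the picture (384x512x3 uint8, red, green, blue); there is no depth.
- r.get_calibration(name): a dict with "K" (3x3 intrinsics, pixels), "k1" (the pictures are not rectified: a ray, as slopes to the right and down, at radius r is drawn at 1 + k1 r^2 times it, then the intrinsics apply), "world_from_camera" (4x4, takes a point from camera to world coordinates). Camera axes: x right, y down, z forward; pixel columns grow to the right and rows downward; lengths in m; the calibration is good to about 2 mm. A picture is of the moment at which its call begins: read the wrist's pose just before it. get_calibration takes no time and is no camera call; for the wrist camera it gives the pose at the moment of the call.
- r.finish_job(): hands the job in; it is judged then, once.
Trained networks look in the newest picture that a camera, given by its name, has taken for a name from the list of things; names that differ only in an ending like _2 or _b are one class to them, and where a whole thing is asked for, a point or a joint stands for the part that bears it (a point fixed in the world has none). Each returns a list of dicts, best first, with "score" (0 to 1); they miss things now and then, are a little off and sometimes report something else, mostly with a low value. They report only what shows in the picture. A call takes as long as a camera call. They do not tell look-alikes from the thing itself.
- r.find_in(thing, camera): "extent" ([left, top, right, bottom] in pixels, round what is visible of it).
The state is a dict: "t": time; "joints": joint angles; "qd": joint speeds; "joint_torque": joint torques, N m; "ee_pos": TCP position; "eef_rot": TCP orientation; "ft_force": force on the tool from outside, world axes, zero at the start; "torque": the same for the moment, N m; "finger_gap": finger opening in m; "grasp_force": force on a finger pad.
Only numpy, scipy, OpenCV 4.12 (cv2) and the standard library are available. Lean on these libraries where they do the work, as an engineer would, in place of code of your own. Each camera call takes 0.05 s, during which the arm holds its last target. There are 200 camera calls.

## Working session

There is one attempt and no reset: what is moved stays moved. The work goes in short steps, Python scripts to look and compute and a tool call to move; the robot and the scene stay as the last step left them, time stands still between calls to the robot, and variables do not carry over. Pictures are saved under pics/ and viewed, at most 10 in all, crops included, and the job is handed in when it is done.

Besides the shell and the picture viewer there is one more tool, called after "Emit:" as name(argument=value, ...) on one line, values as JSON. jog_arm: Moves the arm, as the interface text tells. Its arguments: {"type":"object","properties":{"increments":{"type":"array"},"jaw":{"type":"number"},"squeeze":{"type":"number"}},"required":["increments"]}

```bash
mkdir -p pics; cat > h.py <<'E'
import numpy as np, cv2
from plant import r
def ray(cam,u,v):
    c=r.get_calibration(cam);K=np.array(c["K"]);T=np.array(c["world_from_camera"])
    d=np.array([(u-K[0,2])/K[0,0],(v-K[1,2])/K[1,1]]);s=d.copy()
    for _ in range(30): s=d/(1+c["k1"]*(s@s))
    w=T[:3,:3]@np.array([s[0],s[1],1.]);return T[:3,3],w
def at(cam,u,v,z):
    o,w=ray(cam,u,v);return o+w*(z-o[2])/w[2]
def proj(cam,p):
    c=r.get_calibration(cam);K=np.array(c["K"]);T=np.array(c["world_from_camera"])
    q=T[:3,:3].T@(np.array(p)-T[:3,3]);s=q[:2]/q[2];s=s*(1+c["k1"]*(s@s))
    return K[:2,:2]@s+K[:2,2]
def save(cam,name):
    im=r.read_camera(cam);cv2.imwrite(f"pics/{name}.png",im[:,:,::-1]);return im
E
python3 - <<'E'
from h import *
a=save("top","top0");b=save("scene","scene0")
cv2.imwrite("pics/both.png",cv2.resize(np.vstack([a,b])[:,:,::-1],None,fx=.78,fy=.78))
for n in ["unit","cassette","catch_left_tab","key_round_top","key_square_top","key_bar_top","timer","shaker","bowl"]:
    for c in ["top","scene"]:
        print(n,c,[(np.round(d["extent"]).tolist(),round(d["score"],2)) for d in r.find_in(n,c)[:4]])
print(r.get_calibration("top")["world_from_camera"]);print(r.read_state())
E
```

```text
unit top [([181.0, 138.0, 300.0, 244.0], 0.95), ([267.0, 196.0, 272.0, 205.0], 0.67), ([110.0, 185.0, 142.0, 208.0], 0.43)]
unit scene [([206.0, 144.0, 339.0, 263.0], 0.88)]
cassette top [([198.0, 90.0, 229.0, 125.0], 0.91), ([303.0, 253.0, 327.0, 288.0], 0.89), ([206.0, 181.0, 230.0, 216.0], 0.78), ([134.0, 124.0, 165.0, 160.0], 0.58)]
cassette scene [([271.0, 161.0, 309.0, 195.0], 0.82), ([362.0, 208.0, 411.0, 255.0], 0.82), ([273.0, 113.0, 309.0, 147.0], 0.79), ([304.0, 257.0, 355.0, 302.0], 0.6)]
catch_left_tab top [([302.0, 268.0, 309.0, 273.0], 0.6), ([208.0, 200.0, 210.0, 209.0], 0.58), ([218.0, 98.0, 227.0, 106.0], 0.49)]
catch_left_tab scene [([315.0, 271.0, 328.0, 292.0], 0.65), ([284.0, 120.0, 295.0, 145.0], 0.57), ([184.0, 142.0, 190.0, 150.0], 0.36), ([231.0, 183.0, 239.0, 189.0], 0.28)]
key_round_top top [([265.0, 194.0, 272.0, 207.0], 0.38)]
key_round_top scene [([250.0, 156.0, 271.0, 178.0], 0.61), ([230.0, 180.0, 240.0, 187.0], 0.38)]
key_square_top top [([248.0, 160.0, 260.0, 170.0], 0.41)]
key_square_top scene []
key_bar_top top [([256.0, 179.0, 272.0, 183.0], 0.44
[... 650 characters left out ...]
 'joints': array([ 1.26399924,  0.46752606, -0.01162527,  1.60271296,  0.0060087 ,
        1.07139715, -0.0562995 ]), 'qd': array([ 0.00197352, -0.00010524, -0.00121367, -0.00131207, -0.00019613,
       -0.0010971 , -0.00085472]), 'joint_torque': array([ 3.54242420e-04, -5.20424902e+01, -1.22662177e-02, -2.44057006e+01,
       -5.66698343e-02,  1.13138929e-02,  1.08809985e-05]), 'ee_pos': array([ 0.16945692, -0.62752022,  0.23957008]), 'eef_rot': array([ 9.91316888e-01,  1.31494593e-01, -1.83400062e-05, -1.00646809e-06]), 'ft_force': array([-0.68466435,  0.79700715,  0.41444747]), 'torque': array([ 0.01153895, -0.04602784, -0.04033158]), 'grasp_force': 0.0, 'finger_gap': 0.09154352926144821}
```

View pics/top0.png

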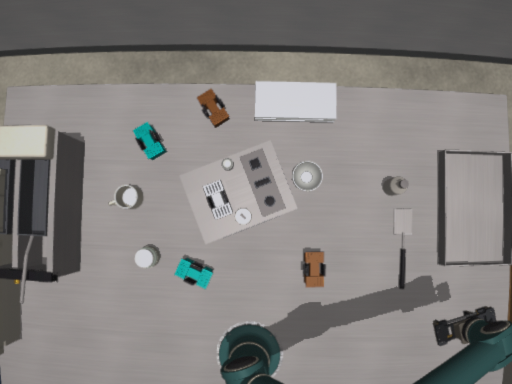

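View pics/scene0.png

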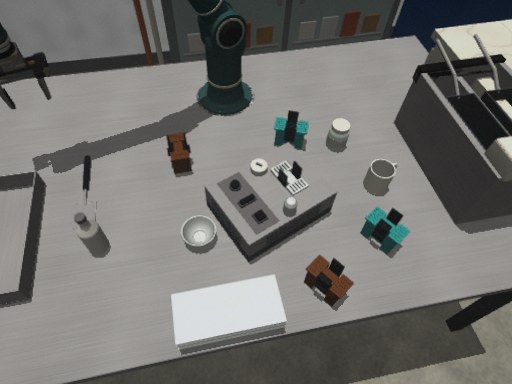

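The top view shows the grey unit at about (239,192) with the cassette at (217,199). The keys are round (270,201), bar (263,182) and square (255,163). The timer is at (243,216) and the shaker at (227,164). The brown bodies at (213,107) and (314,269) and the turquoise ones at (149,141) and (193,271) stand outside the unit and are look-alikes. The aluminium one in the unit is the one meant. I'll confirm that in a crop and refine the pose by fitting the unit's outline.

```bash
python3 - <<'E'
from h import *
im=cv2.imread("pics/top0.png")
c=im[132:252,172:308]
cv2.imwrite("pics/crop.png",cv2.resize(c,None,fx=5,fy=5,interpolation=cv2.INTER_CUBIC))
# deck mask: floodfill-ish from deck colour
hsv=cv2.cvtColor(im,cv2.COLOR_BGR2HSV)
for p in [(200,215),(190,182),(240,190),(285,215),(215,240),(170,200),(258,190)]: print(p,im[p[1],p[0]])
for n,(u,v,z) in dict(cass=(217,199,.118),rnd=(269.5,201,.128),bar=(263,182,.128),sq=(255,163,.128),timer=(243,216,.135),shaker=(227,164,.165)).items(): print(n,at("top",u,v,z).round(4))
E
```

```text
(200, 215) [171 173 179]
(190, 182) [165 168 173]
(240, 190) [179 181 186]
(285, 215) [152 153 160]
(215, 240) [165 166 172]
(170, 200) [150 152 158]
(258, 190) [132 133 139]
cass [0.5303 0.1087 0.118 ]
rnd [ 0.527  -0.0606  0.128 ]
bar [ 0.5876 -0.0386  0.128 ]
sq [ 0.6484 -0.0117  0.128 ]
timer [0.4772 0.0229 0.135 ]
shaker [0.6392 0.0758 0.165 ]
```

View pics/crop.png

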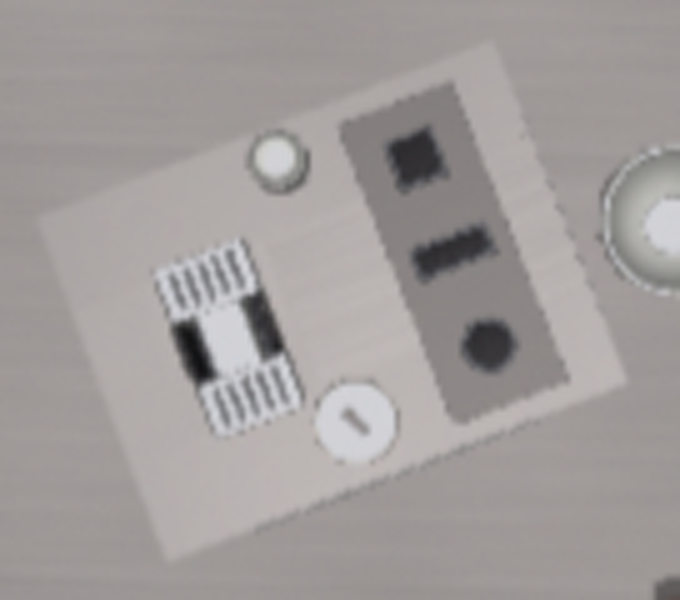

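The crop confirms it. The silver, ribbed cassette with black tabs at about (218,199) sits in the unit, with keys square/bar/round from top to bottom. The timer is close to the cassette's lower right corner and the shaker stands above it. Next I'll fit the unit's pose.

```bash
python3 - <<'E'
from h import *
im=cv2.imread("pics/top0.png")
g=im.max(2)
roi=np.zeros_like(g);roi[150:215,245:282]=1
n,l,s,c=cv2.connectedComponentsWithStats(((g<95)&(roi>0)).astype(np.uint8))
print(s[1:].tolist(),c[1:].round(2).tolist())
big=[i for i in range(1,n) if s[i,4]>25]
ks=sorted([c[i] for i in big],key=lambda q:q[1]) # sq,bar,round
W=[];M=[]
for q,x in zip(ks,[65,0,-65]): W.append(at("top",*q,.124)[:2]);M.append([x/1e3,-.085]);print("key",at("top",*q,.126).round(4))
f=lambda x,y:((x+.5)/5-.5+172,(y+.5)/5-.5+132)
cor={(120,160):(40,218),(120,-160):(493,42),(-120,-160):(626,381),(-120,160):(168,562)}
for m,p in cor.items(): W.append(at("top",*f(*p),.110)[:2]);M.append(np.array(m)/1e3)
W=np.array(W);M=np.array(M)
def fit(W,M):
    a=W-W.mean(0);b=M-M.mean(0);th=np.arctan2((b[:,0]*a[:,1]-b[:,1]*a[:,0]).sum(),(a*b).sum())
    R=np.array([[np.cos(th),-np.sin(th)],[np.sin(th),np.cos(th)]]);return th,R,W.mean(0)-R@M.mean(0)
th,R,t=fit(W,M)
print("yaw",th,"origin",t,"res mm",((W-M@R.T-t)*1e3).round(1).tolist())
for nme,m in dict(cass=(0,.07),sq=(.065,-.085),bar=(0,-.085),rnd=(-.065,-.085)).items(): print(nme,(R@m+t).round(4))
for nme,p,z in [("timer",(356,422),.134),("shaker",(276,157),.165),("cassmid",(229,339),.118)]:
    w=at("top",*f(*p),z)[:2];print(nme,w.round(4),"unit frame",(R.T@(w-t)).round(4))
from scipy.spatial.transform import Rotation as Ro
print(Ro.from_quat(r.read_state()["eef_rot"]).as_matrix().round(3))
E
```

```text
[[250, 157, 11, 13, 89], [255, 177, 15, 11, 88], [265, 196, 10, 10, 76]] [[254.54, 163.1], [261.81, 181.64], [269.3, 200.39]]
key [ 0.6483 -0.0102  0.126 ]
key [ 0.5888 -0.0348  0.126 ]
key [ 0.529 -0.06   0.126]
yaw 0.3927716711492997 origin [0.55619989 0.04283921] res mm [[-0.3, 0.7], [0.2, 0.9], [0.4, 0.5], [0.0, -2.2], [-1.0, -0.5], [0.8, 1.1], [-0.1, -0.4]]
cass [0.5294 0.1075]
sq [ 0.6488 -0.0108]
bar [ 0.5887 -0.0357]
rnd [ 0.5287 -0.0606]
timer [0.4772 0.0235] unit frame [-0.0803  0.0124]
shaker [0.6424 0.0765] unit frame [ 0.0925 -0.0018]
cassmid [0.5291 0.1074] unit frame [-0.0004  0.07  ]
[[ 0.965  0.261 -0.   ]
 [ 0.261 -0.965 -0.   ]
 [-0.    -0.    -1.   ]]
```

Emit:
jog_arm(increments=[[21,33,0,0.02],[21,33,0,0.03],[21,33,0,0.03],[21,33,0,0.03],[21,33,0,0.02]], jaw=0, squeeze=20)

```text
t: 1.42
ee_pos: [0.2752, -0.4609, 0.2397]
eef_rot: [0.981, 0.196, 0.0, 0.0]
ft_force: [0.5, 0.0, 0.2]
finger_gap: 0.0605
grasp_force: 0.0
```

Emit:
jog_arm(increments=[[21,33,0,0],[21,33,0,0],[21,33,0,0],[21,33,0,0],[21,33,0,0]])

```text
t: 1.83
ee_pos: [0.3802, -0.2959, 0.24]
eef_rot: [0.981, 0.196, 0.0, 0.0]
ft_force: [0.4, -1.0, 0.5]
finger_gap: 0.0276
grasp_force: 0.0
```

Emit:
jog_arm(increments=[[21,33,0,0],[21,33,0,0],[21,33,0,0],[21,33,0,0],[21,33,0,0]])

```text
t: 2.25
ee_pos: [0.4852, -0.1309, 0.24]
eef_rot: [0.981, 0.195, 0.0, 0.0]
ft_force: [0.3, -0.7, -0.6]
finger_gap: 0.0003
grasp_force: 0.0
```

Emit:
jog_arm(increments=[[21,33,0,0],[16,30,0,0],[0,0,0,0],[0,0,0,0],[0,0,0,0]])

```text
t: 2.67
ee_pos: [0.5211, -0.0703, 0.2394]
eef_rot: [0.981, 0.195, -0.0, 0.0]
ft_force: [-0.4, -0.1, -0.2]
finger_gap: 0.0009
grasp_force: 0.0
```

Emit:
jog_arm(increments=[[4,5,-20,0],[4,4,-25,0],[0,0,-25,0],[0,0,-12,0],[0,0,0,0]])

```text
t: 3.08
ee_pos: [0.5271, -0.0622, 0.1551]
eef_rot: [0.981, 0.194, -0.003, -0.001]
ft_force: [-1.4, 0.1, 1.1]
finger_gap: 0.0003
grasp_force: 0.0
```

```bash
python3 - <<'E'
from h import *
a=save("scene","s1");b=save("wrist","w1")
cv2.imwrite("pics/v1.png",np.hstack([cv2.resize(a[110:270,170:370],(500,400),interpolation=cv2.INTER_CUBIC),cv2.resize(b,(300,225)).repeat(1,0) if 0 else cv2.copyMakeBorder(cv2.resize(b,(300,225)),0,175,0,0,0)])[:,:,::-1])
E
```

```text
(no output)
```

View pics/v1.png

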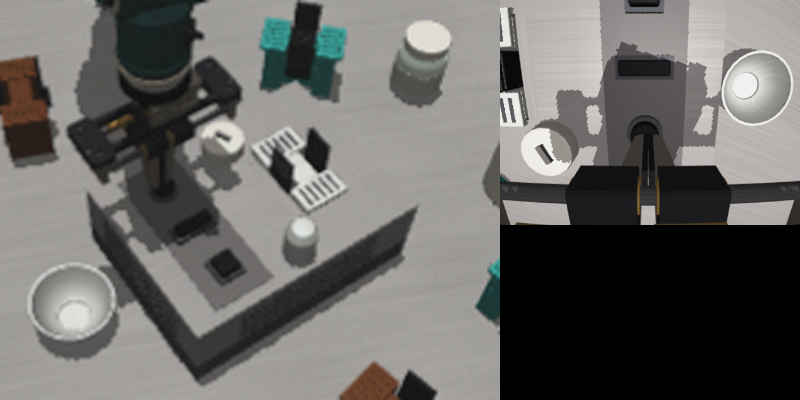

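The left part shows the closed fingertips right above the round key at about (160,190). The wrist view shows them in line with the keys, with the bar and square keys ahead and the timer and bowl clear at the sides. Now I'll press it.

Emit:
jog_arm(increments=[[0,0,-3,0],[0,0,-3,0],[0,0,-2,0],[0,0,0,0],[0,0,0,0]])

```text
t: 3.6
ee_pos: [0.5304, -0.061, 0.1504]
eef_rot: [0.981, 0.195, 0.001, 0.001]
ft_force: [1.6, -0.9, 3.0]
finger_gap: 0.0005
grasp_force: 1.5
```

Emit:
jog_arm(increments=[[0,0,-2,0],[0,0,-2,0],[0,0,0,0],[0,0,0,0],[0,0,0,0]])

```text
t: 4.02
ee_pos: [0.5305, -0.061, 0.1473]
eef_rot: [0.981, 0.195, 0.001, 0.001]
ft_force: [-1.9, -2.1, 14.2]
finger_gap: 0.0001
grasp_force: 6.9
```

Emit:
jog_arm(increments=[[0,0,15,0],[0,0,20,0],[20,8,0,0],[35,15,0,0],[35,15,0,0]])

```text
t: 4.43
ee_pos: [0.6194, -0.0227, 0.1806]
eef_rot: [0.981, 0.195, -0.001, 0.0]
ft_force: [0.1, 0.2, 0.0]
finger_gap: 0.0002
grasp_force: 0.0
```

Emit:
jog_arm(increments=[[25,12,0,0],[3,0,0,0],[0,0,-12,0],[0,0,-10,0],[0,0,0,0]])

```text
t: 4.85
ee_pos: [0.644, -0.0116, 0.1548]
eef_rot: [0.981, 0.195, -0.004, -0.0]
ft_force: [-0.9, 0.2, -1.3]
finger_gap: 0.0002
grasp_force: 0.0
```

Emit:
jog_arm(increments=[[2,0,0,0],[0,0,-4,0],[0,0,-4,0],[0,0,-4,0],[0,0,-1,0]])

```text
t: 5.27
ee_pos: [0.6497, -0.0112, 0.1473]
eef_rot: [0.981, 0.195, 0.0, 0.001]
ft_force: [-5.9, -1.3, 14.7]
finger_gap: 0.0003
grasp_force: 7.4
```

Emit:
jog_arm(increments=[[0,0,0,0],[0,0,0,0],[0,0,0,0]])

```text
t: 5.52
ee_pos: [0.6497, -0.0112, 0.1474]
eef_rot: [0.981, 0.195, 0.0, 0.001]
ft_force: [-3.5, -1.7, 10.0]
finger_gap: 0.0007
grasp_force: 5.0
```

Square is fully down. Next is the bar at (.5887, -.0357), which is -61, -24.5 from here.

Emit:
jog_arm(increments=[[0,0,15,0],[0,0,20,0],[-30,-12,0,0],[-31,-13,0,0],[0,0,0,0]])

```text
t: 5.93
ee_pos: [0.5829, -0.0386, 0.1798]
eef_rot: [0.981, 0.194, -0.003, 0.001]
ft_force: [0.8, -0.2, -0.7]
finger_gap: 0.0006
grasp_force: 0.0
```

Emit:
jog_arm(increments=[[0,0,0,0],[0,0,-12,0],[0,0,-10,0],[0,0,0,0],[0,0,0,0]])

```text
t: 6.35
ee_pos: [0.5882, -0.0349, 0.157]
eef_rot: [0.981, 0.196, -0.001, -0.001]
ft_force: [-0.9, 0.5, -0.7]
finger_gap: 0.0002
grasp_force: 0.0
```

Emit:
jog_arm(increments=[[0,0,-4,0],[0,0,-4,0],[0,0,-4,0],[0,0,-1,0],[0,0,0,0]])

```text
t: 6.77
ee_pos: [0.5893, -0.035, 0.1473]
eef_rot: [0.981, 0.196, 0.001, 0.0]
ft_force: [-2.8, 1.1, 12.3]
finger_gap: 0.0003
grasp_force: 5.7
```

Emit:
jog_arm(increments=[[0,0,0,0],[0,0,0,0],[0,0,0,0]])

```text
t: 7.02
ee_pos: [0.5893, -0.035, 0.1473]
eef_rot: [0.981, 0.196, 0.001, 0.0]
ft_force: [-2.5, 1.3, 11.9]
finger_gap: 0.0002
grasp_force: 5.6
```

Emit:
jog_arm(increments=[[0,0,25,0],[0,0,30,0],[0,0,30,0],[-10,24,0,0],[-15,35,0,0]], jaw=91)

```text
t: 7.43
ee_pos: [0.5655, 0.0203, 0.2323]
eef_rot: [0.981, 0.192, 0.002, 0.001]
ft_force: [0.1, 0.4, -0.5]
finger_gap: 0.0317
grasp_force: 0.0
```

Emit:
jog_arm(increments=[[-15,36,0,0],[-15,36,0,0],[-5,12,0,0],[0,0,0,0],[0,0,0,0]])

```text
t: 7.85
ee_pos: [0.5286, 0.1074, 0.2306]
eef_rot: [0.981, 0.196, 0.0, 0.0]
ft_force: [0.9, -0.6, -0.5]
finger_gap: 0.065
grasp_force: 0.0
```

Emit:
jog_arm(increments=[[0,0,0,0],[0,0,0,0],[0,0,0,0],[0,0,0,0],[0,0,0,0]])

```text
t: 8.27
ee_pos: [0.5287, 0.1067, 0.2305]
eef_rot: [0.981, 0.195, -0.0, 0.0]
ft_force: [-0.0, -0.8, 0.2]
finger_gap: 0.091
grasp_force: 0.0
```

```bash
python3 - <<'E'
from h import *
from scipy.spatial.transform import Rotation as Ro
b=save("wrist","w2");a=save("scene","s2")
s=r.read_state();print(s["ee_pos"],s["finger_gap"],s["t"]);R=Ro.from_quat(s["eef_rot"]).as_matrix();print("tool y angle",np.arctan2(R[1,1],R[0,1]))
th=.3928;U=np.array([[np.cos(th),-np.sin(th)],[np.sin(th),np.cos(th)]]);t=np.array([.5562,.0428])
bb=b.copy()
for m in [(-18,100),(18,100),(18,40),(-18,40)]:
    p=U@(np.array(m)/1e3)+t;q=proj("wrist",[*p,.156]);print(m,q.round(1));cv2.circle(bb,tuple(int(round(x)) for x in q),3,(255,0,0),1)
cv2.imwrite("pics/v2.png",np.hstack([bb,cv2.resize(a[110:270,230:350],(288,384))])[:,:,::-1])
E
```

```text
[0.52857048 0.1070836  0.2305259 ] 0.09106431164398895 8.3667
tool y angle -1.1777625291846952
(-18, 100) [209.7 238.8]
(18, 100) [207.9 189.6]
(18, 40) [296.4 189.7]
(-18, 40) [294.5 238.8]
```

View pics/v2.png

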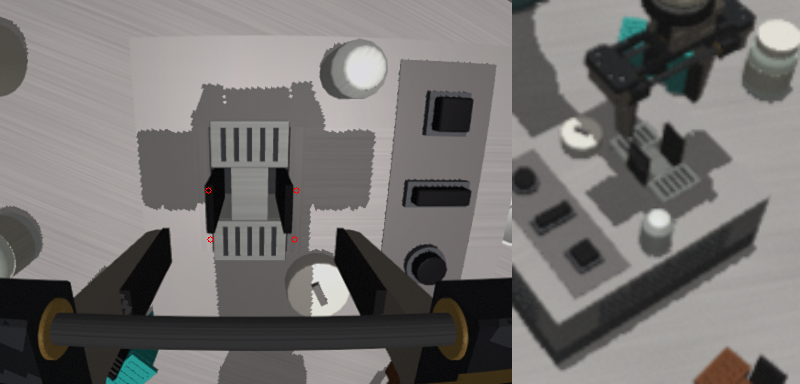

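The wrist view shows the silver cassette with its black tabs at about (215,200) and (286,200), within a few pixels of the predicted circles. The fingers straddle them, with the timer (318,285) and shaker (357,68) clear. I'll check the plate corners numerically before going down.

```bash
python3 - <<'E'
from h import *
th=.3928;U=np.array([[np.cos(th),-np.sin(th)],[np.sin(th),np.cos(th)]])
g=lambda u,v,z:(U.T@(at("wrist",u,v,z)[:2]-[.5562,.0428])*1e3).round(1)
for p in [(210,121,.118),(289,122,.118),(286,259,.118),(216,260,.118),(207,233,.156),(292,233,.156),(357,68,.165),(455,114,.128),(441,196,.128),(429,265,.128)]: print(p,g(*p))
E
```

```text
(210, 121, 0.118) [ 61.5 101.8]
(289, 122, 0.118) [60.8 42.2]
(286, 259, 0.118) [-52.9  41.3]
(216, 260, 0.118) [-53.8 100.6]
(207, 233, 0.156) [-13.6 101.8]
(292, 233, 0.156) [-13.6  41.9]
(357, 68, 0.165) [96.3  6.9]
(455, 114, 0.128) [ 69.3 -81.7]
(441, 196, 0.128) [  5.5 -79.6]
(429, 265, 0.128) [-55.  -79.1]
```

Emit:
jog_arm(increments=[[2,2,-20,0],[0,0,-25,0],[0,0,-25,0],[0,0,-10,0],[0,0,0,0]])

```text
t: 8.78
ee_pos: [0.5288, 0.109, 0.1483]
eef_rot: [0.981, 0.196, -0.003, -0.0]
ft_force: [-0.2, -0.0, -0.1]
finger_gap: 0.0911
grasp_force: 0.0
```

Emit:
jog_arm(increments=[[0,0,0,0],[0,0,0,0],[0,0,0,0],[0,0,0,0],[0,0,0,0]], jaw=36, squeeze=30)

```text
t: 9.2
ee_pos: [0.5309, 0.1097, 0.1516]
eef_rot: [0.981, 0.196, 0.001, -0.0]
ft_force: [-0.8, 2.1, 1.9]
finger_gap: 0.0596
grasp_force: 2.1
```

Emit:
jog_arm(increments=[[0,0,0,0],[0,0,0,0],[0,0,0,0],[0,0,0,0],[0,0,0,0]])

```text
t: 9.62
ee_pos: [0.5308, 0.1102, 0.1513]
eef_rot: [0.981, 0.196, 0.001, -0.0]
ft_force: [-1.0, 2.3, 5.6]
finger_gap: 0.0372
grasp_force: 30.1
```

Emit:
jog_arm(increments=[[0,0,0,0],[0,0,0,0],[0,0,0,0],[0,0,0,0],[0,0,0,0]], jaw=20, squeeze=30)

```text
t: 10.03
ee_pos: [0.5308, 0.1102, 0.1513]
eef_rot: [0.981, 0.196, 0.001, -0.0]
ft_force: [0.3, 2.3, 6.8]
finger_gap: 0.0376
grasp_force: 30.1
```

```bash
python3 - <<'E'
from h import *
b=save("wrist","w3");a=save("scene","s3")
cv2.imwrite("pics/v3.png",np.hstack([b,cv2.resize(a[110:270,230:350],(288,384))])[:,:,::-1])
E
```

```text
(no output)
```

View pics/v3.png

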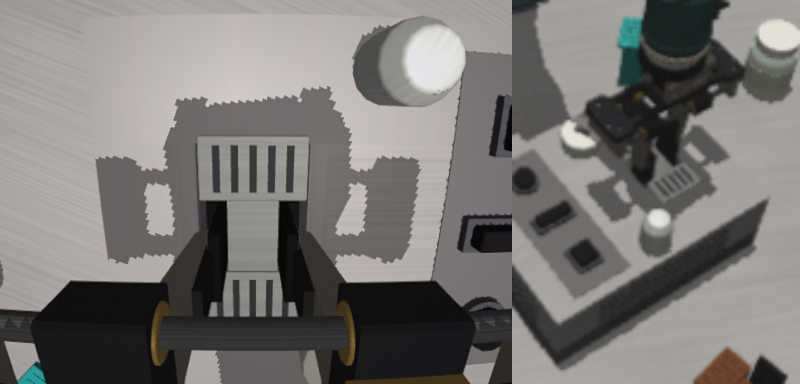

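The wrist view shows both finger pads on the black tabs at about (210,240) and (295,240), squeezed in at 30 N. Now a gentle trial lift.

Emit:
jog_arm(increments=[[0,0,3,0],[0,0,4,0],[0,0,5,0],[0,0,5,0],[0,0,0,0]])

```text
t: 10.55
ee_pos: [0.5309, 0.1094, 0.1685]
eef_rot: [0.981, 0.195, 0.001, 0.0]
ft_force: [0.4, 0.4, -3.0]
finger_gap: 0.037
grasp_force: 29.9
```

Emit:
jog_arm(increments=[[0,0,8,0],[0,0,10,0],[0,0,10,0],[0,0,10,0],[0,0,10,0]])

```text
t: 10.97
ee_pos: [0.5307, 0.1096, 0.217]
eef_rot: [0.981, 0.196, 0.0, 0.0]
ft_force: [0.8, -0.0, -3.8]
finger_gap: 0.0372
grasp_force: 29.9
```

Emit:
jog_arm(increments=[[0,0,10,0],[0,0,10,0],[0,0,10,0],[0,0,10,0],[0,0,10,0]])

```text
t: 11.38
ee_pos: [0.5304, 0.1095, 0.2667]
eef_rot: [0.981, 0.196, 0.0, 0.0]
ft_force: [0.7, 0.9, -3.5]
finger_gap: 0.0376
grasp_force: 29.9
```

Emit:
jog_arm(increments=[[0,0,10,0],[0,0,10,0],[0,0,10,0],[0,0,6,0],[0,0,3,0]])

```text
t: 11.8
ee_pos: [0.5309, 0.1096, 0.3059]
eef_rot: [0.981, 0.196, 0.001, 0.0]
ft_force: [0.6, -0.4, -2.5]
finger_gap: 0.0375
grasp_force: 29.9
```

Emit:
jog_arm(increments=[[0,0,0,0],[0,0,0,0],[0,0,0,0],[0,0,0,0],[0,0,0,0]])

```text
t: 12.22
ee_pos: [0.5302, 0.1094, 0.3041]
eef_rot: [0.981, 0.196, -0.001, -0.0]
ft_force: [0.3, 0.8, -3.5]
finger_gap: 0.0373
grasp_force: 29.9
```

```bash
python3 - <<'E'
from h import *
b=save("wrist","w4");a=save("scene","s4")
cv2.imwrite("pics/v4.png",np.hstack([b,cv2.resize(a[80:270,220:360],(288,384))])[:,:,::-1])
s=r.read_state();print(s["ft_force"],s["grasp_force"],s["ee_pos"])
E
```

```text
[-0.25973926  0.71489923 -3.09251124] 29.928126633167267 [0.5303291  0.10946229 0.30428301]
```

View pics/v4.png

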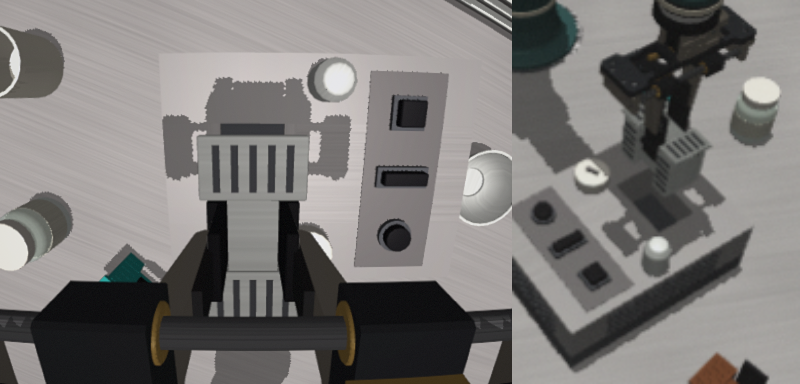

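The cassette hangs upright above its empty well, both tabs held, underside at about z = 0.189 m. Timer and shaker look untouched and all three keys are up. Handing in.

```bash
python3 -c "
from plant import r
print(r.finish_job())"
```

```text
the job is handed in; nothing more can be done
None
```

I pressed the round, square and bar keys fully in that order, then squeezed the cassette's tabs and lifted it out; it is held upright and still about 8 cm above the deck, and the job is handed in (no verdict was returned).

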